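# Slide the battery box into its charging bay and bolt it in

### The arm

A 6-joint arm with a two-finger parallel gripper is mounted at the origin on a cart in front of the work surface, level with it; the furniture and walls round the work are solid. World frame = base frame: x ahead of the robot, y to its left, z up, the work surface at z = 0. Lengths are in m, angles in degrees, forces in N, time in s.
With the tool pointing down it reaches from about 0.325 to 0.85 m from the base axis. Payload 15.5 kg.
Tool frame: the origin (TCP) lies at the very end of the fingers, on their centre line; the grasp point (between the pads) lies arm.grip_depth behind it (arm.grip_depth is the distance from the TCP to the grasp point, in m); z points along the fingers, y is the line along which they close (so a half turn about z gives the same grasp; the last joint's range is limited). The gripper opens to 91 mm and grips with 3 to 60 N. Pads are 32 mm wide; open, the fingers measure 118 mm over their backs; the gripper's body (76 mm by 178 mm) begins 60 mm behind the grasp point.
Start: joints at [-74.341, 28.281, 77.091, -0, 74.628, -5.472], TCP at [0.225, -0.583, 0.214] pointing down, gripper open.
Joint ranges: [-166.48, 166.48], [-47.26, 123.95], [12.59, 153.08], [-70.14, 250.14], [6.76, 159.57], [-176.63, 176.63]. Speed limits (degrees/s): [108.29, 108.29, 147.25, 172.46, 172.46, 172.46].

### API

Orientations are given as a 3x3 rotation matrix whose columns are the frame's x, y, z axes.
In Python, from rig import arm gives the robot as it stands. Calls block until the motion is done:
- arm.move_to(position, orientation): joint-space move of the TCP to a pose.
- arm.move_l(position, orientation=None, feed=0.15): straight line of the TCP; orientation=None keeps the orientation; feed is the mean speed in m/s.
- arm.move_joints(angles): joint-space move.
- arm.grip(opening): finger opening in m; the grip force is fixed at half the most; returns when the fingers have stopped.
- arm.sleep(seconds).
- arm.solve_ik(position, orientation): joint angles nearest the present ones, or None.
- arm.snapshot(name): name is "side" or "top" or "wrist"; returns the picture (420x560x3 uint8, red, green, blue); there is no depth.
- arm.get_calibration(name): a dict with "intrinsics" (3x3 intrinsics, pixels), "cam_to_world" (4x4, takes a point from camera to world coordinates). Camera axes: x right, y down, z forward; pixel columns grow to the right and rows downward; lengths in m; the calibration is good to about 2 mm. A picture is of the moment at which its call begins: read the wrist's pose just before it. get_calibration takes no time and is no camera call; for the wrist camera it gives the pose at the moment of the call.
A pose or a line that the arm cannot do raises arm.Unreachable and nothing moves.
- arm.sign_off(): hands the job in; it is judged then, once.
Readings, each from a call of its own:
- arm.current_t(): time.
- arm.current_joint_positions(): joint angles.
- arm.current_dq(): joint speeds.
- arm.current_tau(): joint torques, N m.
- arm.current_ee_pos(): TCP position.
- arm.current_tool_rot(): TCP orientation.
- arm.current_force(): force on the tool from outside, world axes, zero at the start.
- arm.current_torque(): the same for the moment, N m.
- arm.current_width(): finger opening in m.
- arm.current_grasp_force(): force on a finger pad.
Only numpy, scipy, OpenCV 4.12 (cv2) and the standard library are available. Lean on these libraries where they do the work, as an engineer would, in place of code of your own. Each camera call takes 0.05 s, during which the arm holds its last target. There are 200 camera calls.

### The job

Using only the outside of the fingers, push the heavy battery box low down near its foot, so that it slides over the tray without tipping, into the charging bay until it is fully home against the end stops. Then push the knob of the bay's slide bolt all the way across, so that the bolt bars the front of the box. Do not grip, lift or tip the box, keep the fingers off its carry handle, and leave the other things in the tray where they are.

Things in the scene. Friction and masses are not known exactly. Their poses are not given: they have to be found in the camera images.
- battery_box: Heavy battery box, 0.7 to 1 kg, grey ribbed case with black lid, on rubber feet, standing upright before the bay: 50 mm deep (x) x 84 mm wide (y) x 70 mm high, folded handle on top to 75 mm. Origin: centre of underside; +x points into the bay, so the face to push is the plain upright one at x = -25 mm. Friction on the tray about 0.75, at the smooth sides 0.3: pushed higher than about 25 mm above the tray it tips over.
- box_handle: Grey carry handle with a black grip, folded down on the battery box's lid, 70 to 75 mm above the tray; fixed. Its origin is the box's. Not to be touched.
- charge_bay: Charging bay fixed to the tray. Origin: where the centre of the box's underside lies when home; +x inwards, +y to the slide bolt's side. Aluminium rails 30 mm high, inner faces y = +-45.5 mm, x = 0 to 32 mm; flared mouth 14 mm high out to x = -35, y = +-61 mm. Black charger block behind, x = 31 to 57 mm, 55 mm high, with rubber end stops at x = 25 mm: the box is home against them.
- bay_contact (a joint): Sprung pair of brass contacts in the charger block, pushed in by the box over the last 7 mm: 0 = out, about 0.007 m = box fully home. 0.6 N at first, 2 N when in.
- bay_bolt (a joint): Steel slide bolt at the bay's +y side, in m: 0 = drawn back, 0.038 = fully across in front of the box (its stop). Moves towards the bay's -y, stays where left, needs about 1.5 N. Its round nose passes 3.5 mm in front of a box that is home, 18 to 27 mm above the tray; a box further out blocks it.
- bolt_knob (a point): Centre of the upright round steel knob on the bolt: 15 mm diameter, 33 to 55 mm above the tray, this point at 44 mm. It moves with the bolt; it is at bay x = -32.5 mm and, with the bolt drawn back, y = 88 mm. The bolt's stand below it is up to 30 mm high and ends 24 mm beyond it. The drawer's side wall (inner face world y = 0.279, 73 mm high) is beyond.
- tin_flux: Bystander: small lidded round tin, 62 mm across, 34 mm high. Origin: centre of its underside.
- bottle_patina: Bystander: small brown round bottle with a dark cap, 36 mm across, 60 mm high, standing. Origin: centre of its underside.
- tape_roll: Bystander: roll of masking tape lying flat, 61 mm across, 18 mm high. Origin: centre of its underside.
- ring_clamp: Bystander: wooden ring clamp with wedge, lying, 29 x 144 x 23 mm, long along its y. Origin: centre of its underside.
- screwdriver: Bystander: flat screwdriver lying, 148 mm long along its y, 22 mm high. Origin: centre of its underside.
- pliers_red_b: Bystander: chain-nose pliers with red handles, lying, 55 x 127 x 11 mm, long along its y. Origin: centre of its underside.
- tin_wax: Bystander: small lidded round tin, 50 mm across, 30 mm high. Origin: centre of its underside.

How it is judged:
By the outcome, as a careful person would: the job done as asked, in the order asked, and still so for the second after the job is handed in, with the robot touching nothing.
It also fails if it takes over 54 s, if anything falls off the work surface, if the arm or the gripper's body presses on something with over 40 N, if the wrist force passes 120 N, or if a joint passes its speed limit or range.

## Working session

There is one attempt and no reset: what is moved stays moved. The work goes in short steps, each a Python script; the robot and the scene stay as the last script left them, time stands still between calls to the robot, and variables do not carry over. Pictures are saved under pics/ and viewed, at most 10 in all, crops included, and the job is handed in when it is done.

```bash
ls; mkdir -p pics
python3 - <<'E'
from rig import arm
import cv2,numpy as np
for n in("top","side"):
    im=arm.snapshot(n); cv2.imwrite(f"pics/{n}0.png",im[:,:,::-1])
    c=arm.get_calibration(n); print(n,np.round(c["intrinsics"],1).tolist(),np.round(c["cam_to_world"],4).tolist())
print(arm.current_t(),arm.grip_depth)
E
```

```text
pics
top [[450.3, 0.0, 286.4], [0.0, 450.3, 203.9], [0.0, 0.0, 1.0]] [[0.0092, -0.9874, 0.1579, 0.367], [-0.9999, -0.0098, -0.0025, 0.0273], [0.004, -0.1579, -0.9875, 0.897], [0.0, 0.0, 0.0, 1.0]]
side [[461.2, 0.0, 273.4], [0.0, 461.2, 211.5], [0.0, 0.0, 1.0]] [[-0.9617, -0.1711, 0.2141, 0.3213], [-0.274, 0.5853, -0.7631, 0.7488], [0.0052, -0.7925, -0.6098, 0.6513], [0.0, 0.0, 0.0, 1.0]]
0.1 0.0188
```

View pics/top0.png

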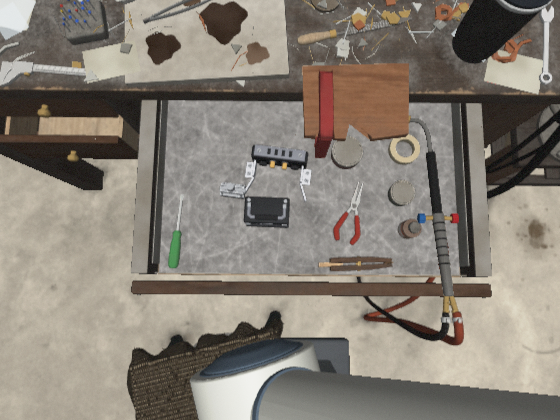

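View pics/side0.png

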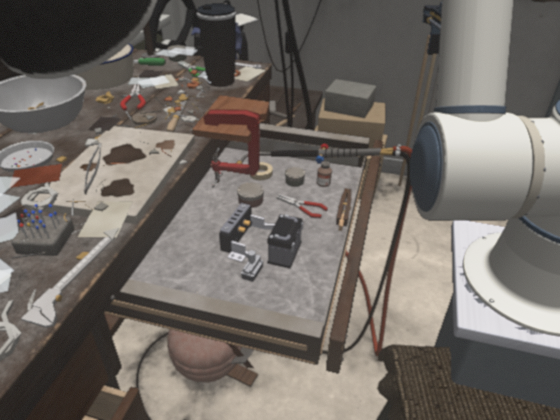

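Top view: box lid at about (267,210), charger block at (280,157), rails at (250,172) and (306,178), and bolt with knob at (232,188). Bystanders are clear to the right, the screwdriver is far left. I'll get a coarse position, then take a wrist view from above.

```bash
cat > h.py <<'E'
from rig import arm
import cv2,numpy as np
def ray(c,u,v,z):
    K,T=np.array(c["intrinsics"]),np.array(c["cam_to_world"])
    d=T[:3,:3]@np.linalg.solve(K,[u,v,1.]);o=T[:3,3]
    return o+d*(z-o[2])/d[2]
def R(yaw): # tool down, tool x along world (cos,sin), in degrees
    a=np.radians(yaw);c,s=np.cos(a),np.sin(a)
    return np.array([[c,s,0],[s,-c,0],[0,0,-1.]])
E
python3 - <<'E'
from h import *
c=arm.get_calibration("top")
for n,u,v,z in[("lid",267,208,.072),("block",280,152,.055),("knob",226,187,.055),("frontwall",267,277,.073),("leftwall",163,190,0)]: print(n,ray(c,u,v,z).round(3))
print(arm.current_tool_rot().round(3).tolist())
w=arm.get_calibration("wrist");T=np.array(w["cam_to_world"]);Rt=arm.current_tool_rot()
print("cam in tool",(Rt.T@(T[:3,3]-arm.current_ee_pos())).round(3),(Rt.T@T[:3,:3]).round(2).tolist(),np.array(w["intrinsics"])[0,0])
for p in([.47,.07,.3],[.45,.07,.35]):
  for y in(0,180): print(p,y,arm.solve_ik(p,R(y)))
im=cv2.imread("pics/top0.png")[125:235,205:335]
cv2.imwrite("pics/topcrop.png",cv2.resize(im,None,fx=5,fy=5,interpolation=cv2.INTER_CUBIC))
E
```

```text
lid [0.491 0.061 0.072]
block [0.603 0.038 0.055]
knob [0.533 0.14  0.055]
frontwall [0.365 0.059 0.073]
leftwall [0.536 0.275 0.   ]
[[0.933, 0.361, -0.0], [0.361, -0.933, 0.001], [0.0, -0.001, -1.0]]
cam in tool [ 0.074  0.001 -0.17 ] [[0.0, -0.97, -0.26], [1.0, 0.0, 0.0], [0.0, -0.26, 0.97]] 376.86039899843695
[0.47, 0.07, 0.3] 0 [ 1.26584196e+00  1.12731754e+01  8.97498671e+01 -2.54444375e-14
  7.89769575e+01  9.12658420e+01]
[0.47, 0.07, 0.3] 180 [ 1.26584196e+00  1.12731754e+01  8.97498671e+01 -2.54444375e-14
  7.89769575e+01 -8.87341580e+01]
[0.45, 0.07, 0.35] 0 [ 1.32191437e+00  7.39162680e+00  8.68148618e+01 -2.54444375e-14
  8.57935114e+01  9.13219144e+01]
[0.45, 0.07, 0.35] 180 [ 1.32191437e+00  7.39162680e+00  8.68148618e+01 -2.54444375e-14
  8.57935114e+01 -8.86780856e+01]
```

View pics/topcrop.png

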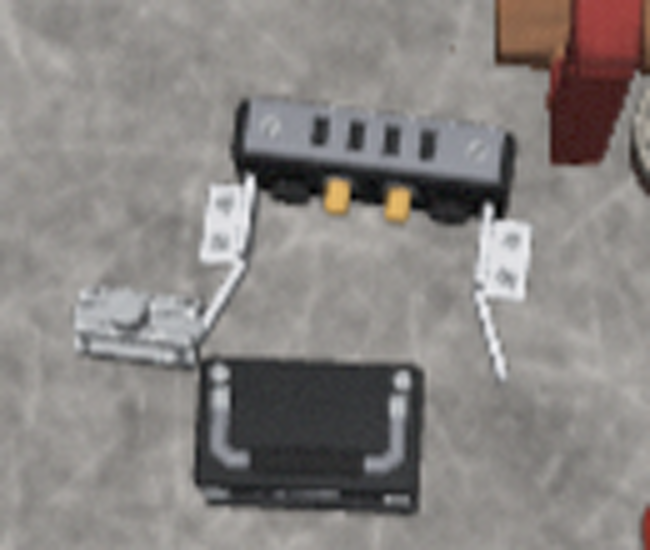

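Box upright at about (0.49, 0.06), bay turned about -8° from it, bolt drawn back at about (0.53, 0.14), and the positions fit the given wall (0.275 vs 0.279). Next is a wrist picture between the open fingers.

Run:
```python
from h import *
import pickle
arm.move_to([.535,.08,.32],R(0))
c=arm.get_calibration("wrist"); im=arm.snapshot("wrist")
pickle.dump(c,open("w1.pkl","wb")); cv2.imwrite("pics/w1.png",im[:,:,::-1]); print(arm.current_t())
cv2.imwrite("pics/w1b.png",cv2.resize(im[:,:,::-1],(784,588),interpolation=cv2.INTER_CUBIC))
```

```text
2.7667
```

View pics/w1b.png

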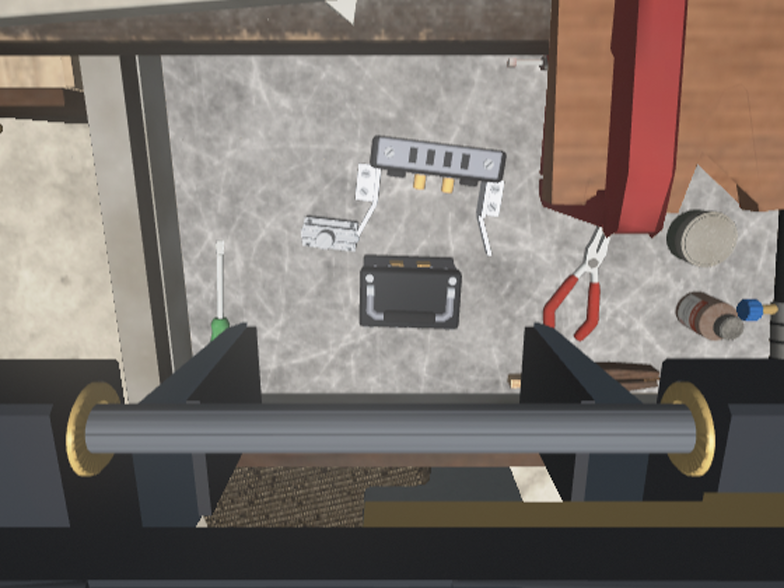

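Wrist view: box lid corners at about (362,268), (460,270), (460,328), (360,326), the block top at (375,137) to (503,181), and the knob at (325,238). I'll zoom in for exact corners.

Run:
```python
from h import *
im=cv2.imread("pics/w1.png")[90:240,210:370]
cv2.imwrite("pics/w1z.png",cv2.resize(im,None,fx=4,fy=4,interpolation=cv2.INTER_CUBIC))
```

```text
(no output)
```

View pics/w1z.png

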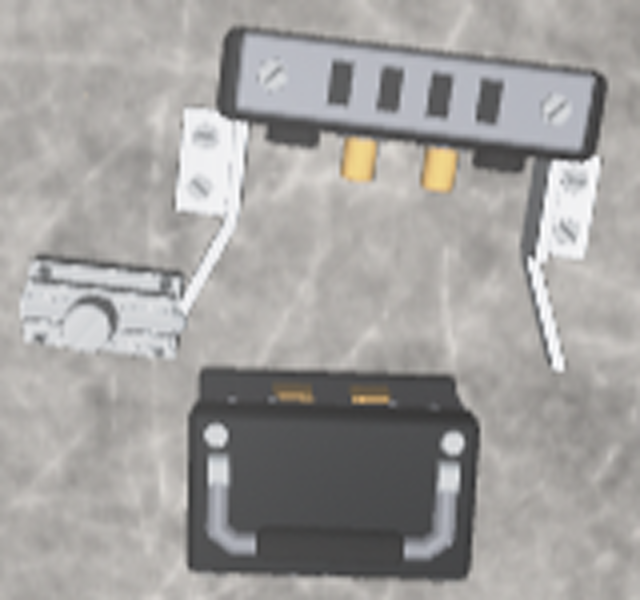

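Run:
```python
from h import *
import pickle
c=pickle.load(open("w1.pkl","rb"))
P=lambda u,v,z: ray(c,u/4+210,v/4+90,z)[:2]
lid=np.array([P(190,410,.07),P(478,412,.07),P(468,578,.07),P(188,572,.07)])
print("lid",lid.round(4).tolist(),lid.mean(0).round(4),"w",np.linalg.norm(lid[0]-lid[1]).round(4),np.linalg.norm(lid[2]-lid[3]).round(4),"d",np.linalg.norm(lid[1]-lid[2]).round(4),np.linalg.norm(lid[0]-lid[3]).round(4))
for a,b in((0,1),(3,2)):
    d=lid[a]-lid[b];print("box yaw",np.degrees(np.arctan2(-d[0],d[1])).round(2))
B=np.array([P(230,27,.055),P(605,75,.055),P(590,158,.055),P(222,115,.055)])
S=[P(272,76,.055),P(557,110,.055)]
d=S[0]-S[1];yaw=np.arctan2(-d[0],d[1])
for a,b in((0,1),(3,2)):
    d=B[a]-B[b];print("block yaw",np.degrees(np.arctan2(-d[0],d[1])).round(2),np.linalg.norm(d).round(4))
print("screws",np.round(S,4).tolist(),"yaw",np.degrees(yaw))
kn=P(90,325,.055);print("knob",kn)
for y in (yaw,):
    ex=np.array([np.cos(y),np.sin(y)]);ey=np.array([-ex[1],ex[0]])
    m=B.mean(0);o1=m-ex*.044;o2=kn+ex*.0325-ey*.088
    sm=(S[0]+S[1])/2
    print("origin from block",o1,"screws mid",sm-ex*.044,"from knob",o2)
    for n,q in(("railL",P(236,207,.03)),("railR",P(530,257,.03))): print(n,"in bay(o1)",((q-o1)@ex).round(4),((q-o1)@ey).round(4))
    b=lid.mean(0);print("box in bay",(b-o1)@ex,(b-o1)@ey)
```

```text
lid [[0.5165, 0.1027], [0.5159, 0.0206], [0.466, 0.0217], [0.4679, 0.104]] [0.4916 0.0622] w 0.0821 0.0823 d 0.0499 0.0487
box yaw -0.43
box yaw -1.32
block yaw -7.02 0.1052
block yaw -6.51 0.1046
screws [[0.6085, 0.0793], [0.5992, -0.0006]] yaw -6.598804560292758
knob [0.53852198 0.13225429]
origin from block [0.55984178 0.04504928] screws mid [0.56013828 0.04436092] from knob [0.56069403 0.04110249]
railL in bay(o1) 0.0052 0.046
railR in bay(o1) 0.0005 -0.0444
box in bay -0.06979077922439726 0.009241459911028666
```

Bay origin is about (0.560, 0.044) with yaw -6.6° (block width 105 mm and rail ends at ±45 mm fit). Box is at bay (-70, +9) mm, turned about +5.7° to it, size 82x50 mm as given. First, a low sideways push with the closed fingers' back squares and centres it.

```bash
cat >> h.py <<'E'
from scipy.spatial.transform import Rotation as Ro
O=np.array([.560,.044]);YAW=-6.6
def W(x,y,z):
    a=np.radians(YAW);return [O[0]+x*np.cos(a)-y*np.sin(a),O[1]+x*np.sin(a)+y*np.cos(a),z]
def tilt(tx=0,ty=0): # lean of body: tx about bay x, ty about bay y (deg)
    ax=Ro.from_euler("z",YAW,degrees=True).as_matrix()
    return ax@Ro.from_euler("xy",[tx,ty],degrees=True).as_matrix()@R(0)
E
python3 - <<'E'
from h import *
import pickle
c=pickle.load(open("w1.pkl","rb"))
a=np.radians(YAW);ex=np.array([np.cos(a),np.sin(a)]);ey=np.array([-ex[1],ex[0]])
for u,v,z in((25,345,.01),(175,358,.01),(185,300,.025)):
    q=ray(c,u/4+210,v/4+90,z)[:2]-O;print("stand",(q@ex).round(4),(q@ey).round(4))
T=tilt(tx=-8);print("body leans",(-T[:,2]).round(3))
arm.grip(0.0);print("w",arm.current_width())
arm.move_to(W(-.074,.088,.15),T)
arm.move_l(W(-.074,.088,.012),feed=.15)
print(arm.current_force().round(1))
for y in(.07,.062,.0555):
    arm.move_l(W(-.074,y,.012),feed=.04);print(y,arm.current_force().round(1),arm.current_ee_pos().round(4))
arm.move_l(W(-.074,.085,.012),feed=.1)
arm.move_l(W(-.074,.085,.15),feed=.2)
arm.grip(.04)
arm.move_to(W(-.045,0,.32),R(0))
c=arm.get_calibration("wrist"); im=arm.snapshot("wrist")
pickle.dump(c,open("w2.pkl","wb")); cv2.imwrite("pics/w2.png",im[:,:,::-1]); print(arm.current_t())
cv2.imwrite("pics/w2z.png",cv2.resize(im[70:270,180:400,::-1],None,fx=3,fy=3,interpolation=cv2.INTER_CUBIC))
E
```

```text
stand -0.0483 0.1101
stand -0.047 0.0617
stand -0.0256 0.0597
body leans [0.016 0.138 0.99 ]
w 0.00043091091796674413
[ 0.7  0.3 -0.1]
0.07 [-0.1 -0.  -0.1] [0.4946 0.1219 0.012 ]
0.062 [ 0.5  1.1 -0. ] [0.4936 0.1139 0.012 ]
0.0555 [0.5 1.2 0.6] [0.4928 0.1075 0.012 ]
10.1
```

View pics/w2z.png

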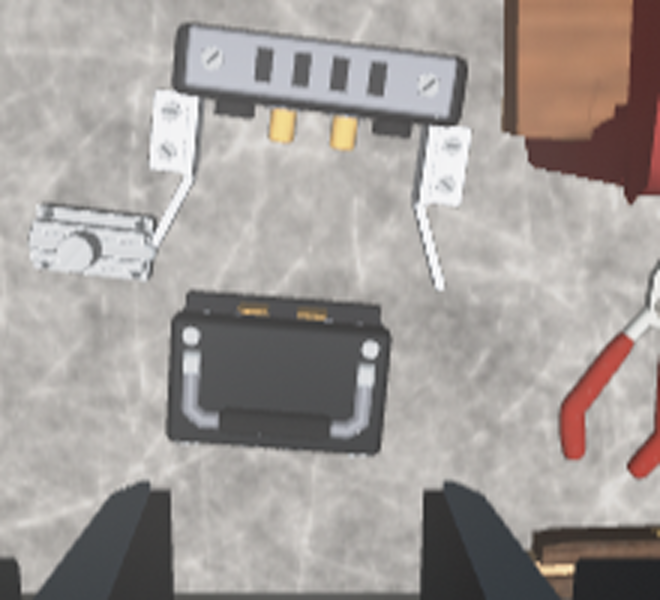

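The box has turned: lid corners at about (175,315), (390,330), (380,453), (168,438), block screws at (212,58), (428,84), knob at (80,252).

Run:
```python
from h import *
import pickle
c=pickle.load(open("w2.pkl","rb"))
a=np.radians(YAW);ex=np.array([np.cos(a),np.sin(a)]);ey=np.array([-ex[1],ex[0]])
def B(u,v,z):
    q=ray(c,u/3+180,v/3+70,z)[:2]-O;return np.array([q@ex,q@ey])
for n,p in dict(lid=[(175,315),(390,330),(380,453),(168,438)],scr=[(212,58),(428,84)]).items():
    q=np.array([B(*x,.07 if n=="lid" else .055) for x in p]);print(n,q.round(4).tolist(),"mean",q.mean(0).round(4))
    d=q[0]-q[1];print(" yaw",np.degrees(np.arctan2(-d[0],d[1])).round(1))
print("railL",B(191,178,.03).round(4),"railR",B(420,205,.03).round(4),"knob",B(80,250,.055).round(4))
print("flare ends",B(155,243,.014).round(4),B(440,290,.014).round(4))
```

```text
lid [[-0.049, 0.0444], [-0.0455, -0.0364], [-0.0938, -0.0392], [-0.0972, 0.0429]] mean [-0.0714  0.0029]
 yaw 2.5
scr [[0.0446, 0.0405], [0.0446, -0.0394]] mean [0.0446 0.0005]
 yaw 0.0
railL [-0.0008  0.0463] railR [-0.0009 -0.0457] knob [-0.0309  0.084 ]
flare ends [-0.0301  0.0602] [-0.036 -0.061]
```

Bay frame confirmed to within 1 mm. Box is now at (-71, +3) mm and +2.5°, inside the flared mouth. I'll push it in with both fingertips.

Run:
```python
from h import *
T=tilt(ty=-8);print("lean",(-T[:,2]).round(3), "w",arm.current_width())
a=np.radians(YAW);ex=np.array([np.cos(a),np.sin(a),0])
arm.move_to(W(-.128,.001,.15),T)
arm.move_l(W(-.128,.001,.012),feed=.15)
print(arm.current_force().round(1),arm.current_t())
arm.move_l(W(-.10,.001,.012),feed=.05);print(arm.current_force().round(1))
arm.move_l(W(-.070,0,.012),feed=.04);print(arm.current_force().round(1))
arm.move_l(W(-.046,0,.012),feed=.04);print(arm.current_force().round(1))
x=-.046
while x<-.0375:
    x+=.001;arm.move_l(W(x,0,.012),feed=.03)
    f=arm.current_force();p=arm.current_ee_pos();print(round(x,4),f.round(1),((p-W(0,0,.012))@ex).round(4))
    if -(f@ex)>18: break
print(arm.current_t())
im=arm.snapshot("top")
cv2.imwrite("pics/t2.png",cv2.resize(im[120:240,200:340,::-1],None,fx=5,fy=5,interpolation=cv2.INTER_CUBIC))
```

```text
lean [-0.138  0.016  0.99 ] w 0.04007455806861717
[ 0.5  0.4 -0.3] 11.95
[-4.8  0.8  2.1]
[-1.8  0.4 -1.7]
[-5.   0.4 -1.1]
-0.045 [-8.1  0.8  1.7] -0.0459
-0.044 [-10.2   2.4   3.4] -0.0454
-0.043 [-11.6   1.5   5.5] -0.0448
-0.042 [-11.3   1.9   4.2] -0.044
-0.041 [-12.5   1.6   6.6] -0.0432
-0.04 [-16.4   3.3   8.7] -0.0431
-0.039 [-20.    3.8  11.3] -0.043
16.0583
```

View pics/t2.png

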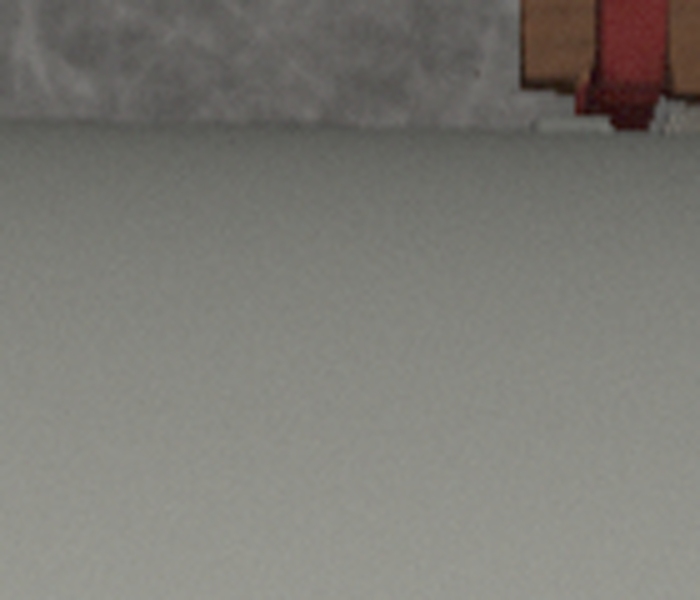

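The arm hides the top view, but the box stopped hard (tip fixed at bay -43 mm, force rising to 20 N). I'll press slightly more, back off and check with the wrist camera.

Run:
```python
from h import *
import pickle
a=np.radians(YAW);ex=np.array([np.cos(a),np.sin(a),0])
arm.move_l(W(-.0365,0,.012),feed=.03);arm.sleep(.2);print(arm.current_force().round(1),((arm.current_ee_pos()-W(0,0,.012))@ex).round(4))
arm.move_l(W(-.09,0,.012),feed=.1)
arm.move_l(W(-.09,0,.15),feed=.2)
arm.move_to(W(-.045,.02,.32),R(0))
c=arm.get_calibration("wrist"); im=arm.snapshot("wrist")
pickle.dump(c,open("w3.pkl","wb")); print(arm.current_t())
cv2.imwrite("pics/w3z.png",cv2.resize(im[70:270,180:400,::-1],None,fx=3,fy=3,interpolation=cv2.INTER_CUBIC))
```

```text
[-28.8   4.4  16.2] -0.0428
18.875
```

View pics/w3z.png

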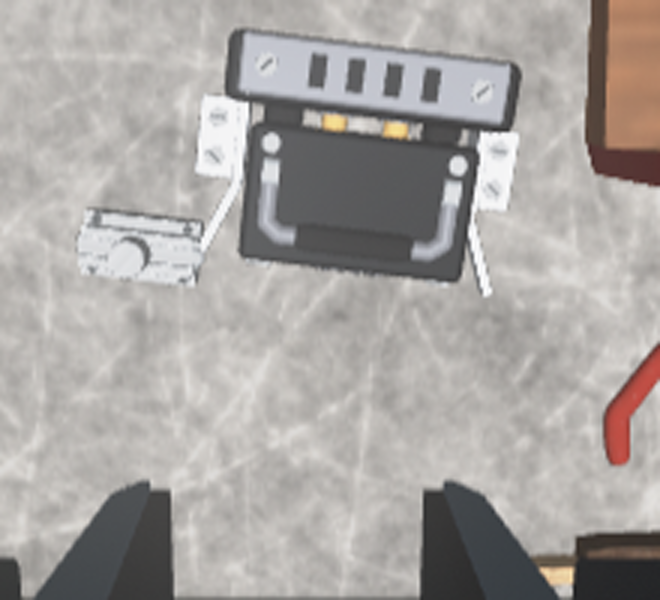

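Box sits between the rails against the stops: rear lid edge (242,255) to (462,283), front edge (255,122) to (478,150), knob at (128,255). I'll check the numbers, then push the bolt if they agree.

Run:
```python
from h import *
import pickle
c=pickle.load(open("w3.pkl","rb"))
a=np.radians(YAW);ex=np.array([np.cos(a),np.sin(a)]);ey=np.array([-ex[1],ex[0]])
def B(u,v,z):
    q=ray(c,u/3+180,v/3+70,z)[:2]-O;return np.array([q@ex,q@ey])
q=np.array([B(u,v,.07) for u,v in((255,122),(478,150),(462,283),(242,255))]);print(q.round(4).tolist(),q.mean(0).round(4))
print("scr",B(266,64,.055).round(4),B(483,91,.055).round(4),"knob",B(128,254,.055).round(4))
assert abs(q.mean(0)[0])<.0035
T=tilt();K=-.0325
arm.grip(0.)
arm.move_to(W(K,.122,.12),T)
arm.move_l(W(K,.122,.038),feed=.15);print(arm.current_force().round(1))
arm.move_l(W(K,.105,.038),feed=.06);print(arm.current_force().round(1))
arm.move_l(W(K,.076,.038),feed=.04);print(arm.current_force().round(1))
y=.076
while y>.064:
    y-=.001;arm.move_l(W(K,y,.038),feed=.03)
    f=arm.current_force();p=(arm.current_ee_pos()-W(0,0,.038))[:2];print(round(y,4),f.round(1),(p@ey).round(4))
    if f[:2]@ey>15: break
arm.move_l(W(K,.10,.038),feed=.1);arm.move_l(W(K,.10,.15),feed=.2)
arm.move_to(W(-.045,.02,.32),R(0))
c=arm.get_calibration("wrist"); im=arm.snapshot("wrist")
pickle.dump(c,open("w4.pkl","wb")); print(arm.current_t())
cv2.imwrite("pics/w4z.png",cv2.resize(im[70:270,180:400,::-1],None,fx=3,fy=3,interpolation=cv2.INTER_CUBIC))
```

```text
[[0.0239, 0.0419], [0.0234, -0.039], [-0.0248, -0.0406], [-0.0239, 0.0416]] [-0.0003  0.001 ]
scr [0.0446 0.0405] [ 0.0443 -0.0399] knob [-0.0304  0.0854]
[ 0.6  0.4 -0. ]
[-0.6 -0.4  0.4]
[ 0.9 -0.   0.5]
0.075 [-0.1  0.5  0.6] 0.0751
0.074 [ 0.3  0.4 -0.2] 0.074
0.073 [0.2 0.9 0. ] 0.073
0.072 [0.5 1.5 0.6] 0.0719
0.071 [1.  0.7 0.3] 0.0709
0.07 [-0.7  0.7 -0. ] 0.0699
0.069 [-0.8  3.  -0.1] 0.0691
0.068 [-0.2 11.6 -0.4] 0.0688
0.067 [ 0.8 19.7 -1.2] 0.0685
26.775
```

View pics/w4z.png

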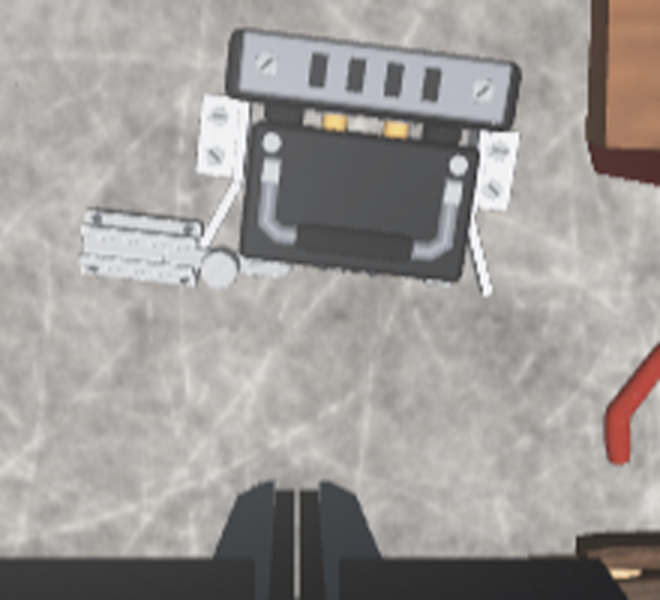

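Box is home (centre at -0.3, +1.0 mm, square). The knob is now at (219,268), with the bolt nose in front of the box at (245–290, 268). The push met a hard stop. I'll check the travel with circle fits, then hand in.

Run:
```python
from h import *
import pickle
a=np.radians(YAW);ex=np.array([np.cos(a),np.sin(a)]);ey=np.array([-ex[1],ex[0]])
for n,(u0,v0) in(("w3",(128,255)),("w4",(219,268))):
    c=pickle.load(open(n+".pkl","rb"))
    g=cv2.imread(f"pics/{n}z.png",0)[v0-35:v0+35,u0-35:u0+35]
    h=cv2.HoughCircles(g,cv2.HOUGH_GRADIENT,1,8,param1=80,param2=8,minRadius=17,maxRadius=23)
    for k in (h[0][:3] if h is not None else []):
        u,v=k[0]+u0-35,k[1]+v0-35
        q=ray(c,u/3+180,v/3+70,.055)[:2]-O;print(n,round(u),round(v),k[2],(q@ex).round(4),(q@ey).round(4))
```

```text
w3 128 258 21.3 -0.0317 0.0851
w3 122 262 22.4 -0.0335 0.0877
w3 132 250 19.1 -0.0285 0.0838
w4 216 264 22.4 -0.0307 0.0516
w4 216 274 22.4 -0.0345 0.0512
```

Run:
```python
from h import *
import pickle
a=np.radians(YAW);ey=np.array([-np.sin(a),np.cos(a)]);K=-.0325
arm.move_to(W(K,.10,.12),tilt());arm.move_l(W(K,.10,.040),feed=.15)
arm.move_l(W(K,.073,.040),feed=.06)
for y in(.070,.069,.068,.0665):
    arm.move_l(W(K,y,.040),feed=.03);arm.sleep(.15)
    p=(arm.current_ee_pos()-W(0,0,.04))[:2];print(y,arm.current_force().round(1),(p@ey).round(4))
arm.move_l(W(K,.10,.040),feed=.1);arm.move_l(W(K,.10,.15),feed=.2)
arm.move_to(W(-.06,.14,.25),R(0))
c=arm.get_calibration("wrist"); im=arm.snapshot("wrist")
pickle.dump(c,open("w5.pkl","wb")); print(arm.current_t())
q=np.array(W(-.0325,.05,.055));T=np.linalg.inv(np.array(c["cam_to_world"]));v=np.array(c["intrinsics"])@(T@[*q,1])[:3];u0,v0=(v[:2]/v[2]).astype(int);print("expected knob px",v[:2]/v[2])
s=im[max(v0-70,0):v0+70,max(u0-90,0):u0+90,::-1];print(max(v0-70,0),max(u0-90,0))
cv2.imwrite("pics/w5z.png",cv2.resize(s,None,fx=4,fy=4,interpolation=cv2.INTER_CUBIC))
```

```text
0.07 [ 0.3  0.1 -0. ] 0.0701
0.069 [0.4 2.6 0.3] 0.0691
0.068 [ 0.4  9.5 -0.1] 0.0687
0.0665 [ 1.5 22.1 -1.1] 0.0683
32.275
expected knob px [373.09174398 168.6994383 ]
98 283
```

View pics/w5z.png

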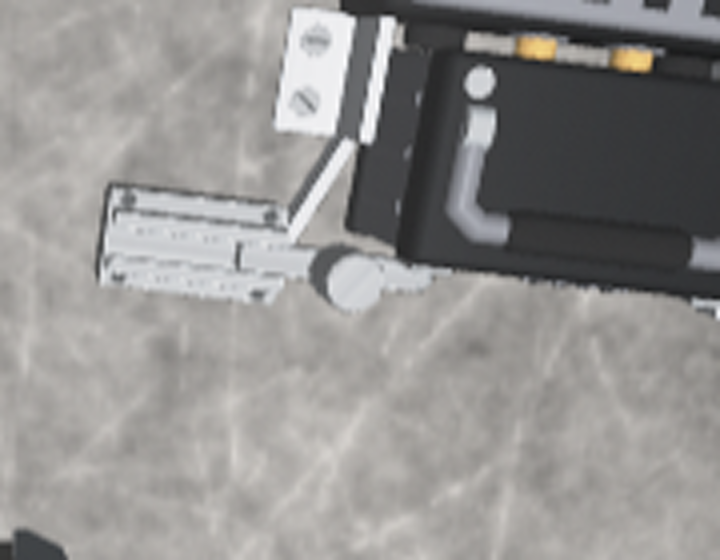

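The knob's top is at crop (357,282), which is image (372.2,168.5). A fully thrown bolt should appear at (373.1,168.7), so it is fully across, with its nose in front of the box. Nothing is being touched, so I'm handing in.

```bash
python3 -c "
from rig import arm
print(arm.sign_off(),arm.current_t())"
```

```text
the job is handed in; nothing more can be done
the job is handed in; nothing more can be done
```

The battery box is fully home against the end stops, the slide bolt is fully across its front, and the job was handed in at about 32 s of the 54 s allowed.

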